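Pack the last jam jar and hasp the crate shut

ROBOT

A 6-joint arm with a two-finger parallel gripper is mounted at the origin on the work surface. World frame = base frame: x ahead of the robot, y to its left, z up, the work surface at z = 0. Lengths are in mm, angles in rad, forces in N, time in s.
With the tool pointing down it reaches from about 350 to 775 mm from the base axis. Payload 7.3 kg.
Tool frame: the origin (TCP) lies at the centre of the arm's flange, where the gripper is bolted on; the fingertips stand 178 mm ahead of it and the grasp point (between the pads) lies 159 mm ahead of it; z points along the fingers, y is the line along which they close (so a half turn about z gives the same grasp; the last joint's range is limited). The gripper opens to 92 mm and grips with 3 to 60 N. Pads are 19 mm wide; open, the fingers measure 130 mm over their backs; the gripper's body (75 mm by 190 mm) begins 47 mm behind the grasp point.
Start: joints at [1.074, 0.342, 1.524, -0, 1.275, -0.146], TCP at [180.394, 493.037, 404.741] pointing down, gripper open.
Joint ranges: [-2.53, 2.53], [-0.77, 2.02], [0.04, 2.7], [-1, 4.14], [0.28, 2.66], [-3.11, 3.11]. Speed limits (rad/s): [2.57, 2.57, 3.14, 3.14, 3.14, 3.14].

INTERFACE

Orientations are given as [roll, pitch, yaw] about the fixed x, y, z axes, in that order (R = Rz(yaw) Ry(pitch) Rx(roll)).
In Python, from plant import * gives the robot as it stands. The module is installed in compiled form; this text tells all that it offers.
- The arm moves only by the shell command python3 -m inch 'ROWS'. ROWS is JSON, a list of rows, each a list of 5 numbers: the shift along the tool's x, y, z in m, then the turn about the tool's z in rad, then the opening, from 0 (shut) to 1 (fully open). In form: [[tx, ty, tz, spin, claw], ...]. A call has 1 to 8 rows; each row is the pose to reach, as a shift and turn from the pose commanded when the call began, along the tool's axes at that moment; what a row does not reach only later rows make up. A row lasts 1/12 s, in which the tool goes at most 41.7 mm and 7.16 degrees, less where a joint would pass 70% of its speed; a pose out of reach is approached as far as the arm can. A call with a gripper value outside its range is refused whole. The fingers move at their own pace and stop on an object; the grip force is fixed at half the most. Time passes only in rows, so rows that repeat a pose let the fingers close. It gives the time, the measured TCP pose, the force, the opening and the grip force at its end, in the units of the state.
- get_obs(): the state, without advancing time (a new reading comes with each control period).
- capture(name): name is "scene" or "top" or "wrist"; returns a dict with "color" (420x560x3 uint8, red, green, blue), "intrinsics" (3x3 intrinsics, pixels), "pose" (4x4, takes a point from camera to world coordinates). Camera axes: x right, y down, z forward; pixel columns grow to the right and rows downward; lengths in mm; the calibration is good to about 2 mm. The wrist camera is an equidistant fisheye: a pixel r from the principal point sees the ray r / f radians off the axis. A picture is of the moment at which its call begins. There is no depth.
- close_job(): hands the job in; it is judged then, once.
Trained networks look in a picture, given as the dict that the camera call returned (one of the last four; its "shot" number tells which), for a name from the list of things; names that differ only in an ending like _2 or _b are one class to them, and where a whole thing is asked for, a point or a joint stands for the part that bears it (a point fixed in the world has none). Each returns a list of dicts, best first, with "conf" (0 to 1); they miss things now and then, are a little off and sometimes report something else, mostly with a low value. They report only what shows in the picture. A call takes as long as a camera call. They do not tell look-alikes from the thing itself.
- look_for(picture, target): "rect" ([centre column, centre row, width, height] in pixels, round what is visible of it).
- trace(picture, target): "pixels" (420x560 bool, what is visible of it) and "rect" ([centre column, centre row, width, height] in pixels, round what is visible of it).
- tip_of(picture, target): "centre" ([column, row] in pixels: a listed point, or the origin of a listed thing).
The state is a dict: "time": time; "joint_positions": joint angles; "dq": joint speeds; "tau": joint torques, N m; "tool_pos": TCP position; "tcp_rot": TCP orientation; "contact_force": force on the tool from outside, world axes, zero at the start; "moment": the same for the moment, N m; "grip_width": finger opening in mm; "finger_force": force on a finger pad.
Only numpy, scipy, OpenCV 4.12 (cv2) and the standard library are available. Lean on these libraries where they do the work, as an engineer would, in place of code of your own. Each camera call takes 0.05 s, during which the arm holds its last target. There are 200 camera calls.

TASK

Stand the small jam jar that is still on the table upright in the empty compartment of the wooden crate, then close the crate's lid fully, and then swing the steel hasp over the catch on the lid until it lies flat. Keep the jars in the crate standing, and do not move or knock over the big jar, the bottle, the bowl or the cup.

Things in the scene. Friction and masses are not known exactly. Their poses are not given: they have to be found in the camera images.
- crate: Pine crate fixed to the table, 160 (x) by 240 (y) by 100 mm high, walls and floor 9 mm. Origin: centre of its underside; z up. Its front (hasp side) faces its -x, its lid is hinged along its +x rim. Two walls across y, 86 mm high, split it into three compartments, each 142 mm (x) by 68 mm (y), centred at y = -77, 0 and +77 mm; two hold jars and one is empty.
- pad: Fixed cork pad 100 by 56 by 3 mm on the floor of the empty compartment, which one varies; origin: centre of its underside, 9 mm above the table; its axes are parallel to the crate's. The jar belongs on it.
- jar: The small jam jar on the table: glass, amber, brass-coloured screw lid, diameter 54 mm (lid 53 mm, its lowest edge 57 mm up), height 75 mm, about 0.16 kg; origin: centre of its underside; z up.
- jar_a: A jar like it, standing in a compartment of the crate; origin: centre of its underside.
- jar_b: Another jar like it, standing in a compartment of the crate; origin: centre of its underside.
- lid (a joint): Angle of the crate's lid, a flat pine board 160 by 240 by 10 mm without a handle: 0 shut, lying on the rim; pi/2 upright; at most 2.1. It stays at any angle (stiff hinge: 2 to 4 N at its free edge). The catch is a steel wire loop 24 mm long and 17 mm high standing on its outer face, on its middle line, centred 41 mm from its free edge.
- lid_hinge (a point): Middle of the lid's hinge line, which runs along the crate's y axis; on the lid's inner face, 100.5 mm above the table.
- lid_edge (a point): Middle of the lid's free edge, 160 mm from the hinge line, half-way through its thickness.
- hasp (a joint): Angle of the hasp, a slotted steel strap 92 mm long, 30 mm wide, 4 mm thick, hinged at the top of the crate's front: 0 lying flat on the shut lid with the catch standing through its slot (36 to 58 mm from the hinge); pi/2 upright; above that leaning outwards, away from the crate; at most 2.9. It stays at any angle (under 1 N at its tip).
- hasp_hinge (a point): Middle of the hasp's hinge line, which runs along the crate's y axis, 6 mm in front of the crate's front, 114 mm above the table.
- hasp_tip (a point): Middle of the hasp's free end, a rolled lip 8 mm thick, 92 mm from the hinge line.
- big_jar: Bystander: big jar, diameter 82 mm, height 125 mm; origin: centre of its underside.
- bottle: Bystander: syrup bottle, diameter 68 mm, height 210 mm; origin: centre of its underside.
- bowl: Bystander: plastic bowl, diameter 100 mm, height 45 mm; origin: centre of its underside.
- cup: Bystander: plastic cup, diameter 70 mm, height 100 mm; origin: centre of its underside.
There are look-alikes about, which are no part of the job. Leave any blue or pink look-alike of the jar alone. What is shaped like the jar_a but blue or pink is not meant.

How it is judged:
By the outcome, as a careful person would: the job done as asked, in the order asked, and still so for the second after the job is handed in, with the robot touching nothing.
It also fails if it takes over 72 s, if anything falls off the work surface, if the arm or the gripper's body presses on something with over 40 N, if the wrist force passes 120 N, or if a joint passes its speed limit or range.

## Working session

There is one attempt and no reset: what is moved stays moved. The work goes in short steps, Python scripts to look and compute and a shell command to move; the robot and the scene stay as the last step left them, time stands still between calls to the robot, and variables do not carry over. Pictures are saved under pics/ and viewed, at most 10 in all, crops included, and the job is handed in when it is done.

```bash
mkdir -p pics; cat > h.py <<'E'
from plant import *
import numpy as np, cv2
from scipy.spatial.transform import Rotation as Ro
def save(p,n): cv2.imwrite('pics/'+n+'.png',cv2.cvtColor(p['color'],cv2.COLOR_RGB2BGR))
def ray(p,px,wrist=False):
    K=np.array(p['intrinsics']);T=np.array(p['pose'])
    u=(px[0]-K[0,2])/K[0,0];v=(px[1]-K[1,2])/K[1,1]
    if wrist:
        t=np.hypot(u,v);s=np.sin(t)/t if t>1e-9 else 1;d=np.array([u*s,v*s,np.cos(t)])
    else: d=np.array([u,v,1.])
    d=T[:3,:3]@d
    return T[:3,3],d/np.linalg.norm(d)
def tri(rs):
    A=0;b=0
    for o,d in rs:
        M=np.eye(3)-np.outer(d,d);A=A+M;b=b+M@o
    x=np.linalg.solve(A,b)
    return x,[np.linalg.norm((np.eye(3)-np.outer(d,d))@(x-o)) for o,d in rs]
def atz(r,z): o,d=r; return o+d*(z-o[2])/d[2]
E
python3 - <<'E'
from h import *
np.set_printoptions(precision=1,suppress=True)
P={n:capture(n) for n in('scene','top','wrist')}
for n,p in P.items(): save(p,n+'0'); print(n,p['pose'][:3,3])
for t in 'crate pad jar jar_a lid_hinge lid_edge hasp_hinge hasp_tip big_jar bottle bowl cup'.split():
    for n,p in P.items():
        r=tip_of(p,t); print(t,n,[(np.round(q['centre']).tolist(),round(q['conf'],2)) for q in r[:5]])
o=get_obs();print(o['tool_pos'],o['tcp_rot'],o['time'])
E
python3 -c "
import cv2,numpy as np
a=cv2.imread('pics/scene0.png');b=cv2.imread('pics/top0.png');" 
```

```text
scene [1207.7  523.7  953.5]
top [ 400.7  -62.2 1529.3]
wrist [108.  518.7 385. ]
crate scene []
crate top [([266.0, 170.0], 0.59)]
crate wrist []
pad scene []
pad top [([274.0, 198.0], 0.7)]
pad wrist []
jar scene [([322.0, 288.0], 0.88), ([275.0, 255.0], 0.83), ([296.0, 300.0], 0.75), ([260.0, 269.0], 0.69), ([197.0, 173.0], 0.61)]
jar top [([207.0, 175.0], 0.87), ([442.0, 199.0], 0.86), ([270.0, 170.0], 0.84), ([394.0, 204.0], 0.8), ([263.0, 142.0], 0.7)]
jar wrist []
jar_a scene [([322.0, 288.0], 0.88), ([275.0, 255.0], 0.83), ([296.0, 300.0], 0.75), ([260.0, 269.0], 0.69), ([197.0, 173.0], 0.61)]
jar_a top [([207.0, 175.0], 0.87), ([442.0, 199.0], 0.86), ([270.0, 170.0], 0.84), ([394.0, 204.0], 0.8), ([263.0, 142.0], 0.7)]
jar_a wrist []
lid_hinge scene [([230.0, 177.0], 0.56)]
lid_hinge top [([298.0, 162.0], 0.65), ([270.0, 168.0], 0.41)]
lid_hinge wrist []
lid_edge scene [([228.0, 175.0], 0.57), ([253.0, 219.0], 0.32)]
lid_edge top [([325.0, 141.0], 0.55)]
lid_edge wrist []
hasp_hinge scene [([304.0, 239.0], 0.52)]
hasp_hinge top [([234.0, 171.0], 0.7)]
hasp_hinge wrist []
hasp_tip scene [([322.0, 237.0], 0.57)]
hasp_tip top [([273.0, 199.0], 0.63), ([210.0, 170.0], 0.52)]
hasp_tip wrist []
big_jar scene [([390.0, 331.0], 0.83)]
big_jar top [([134.0, 177.0], 0.96)]
big_jar wrist []
bottle scene [([398.0, 294.0], 0.67), ([229.0, 177.0], 0.29)]
bottle top [([139.0, 222.0], 0.91), ([388.0, 262.0], 0.74), ([391.0, 198.0], 0.52)]
bottle wrist []
bowl scene [([184.0, 205.0], 0.79)]
bowl top [([394.0, 147.0], 0.83)]
bowl wrist []
cup scene [([258.0, 168.0], 0.79), ([278.0, 253.0], 0.56)]
cup top [([388.0, 262.0], 0.87)]
cup wrist []
[180.4 493.  404.7] [3.1 0.  2.8] 1.95
```

View pics/scene0.png

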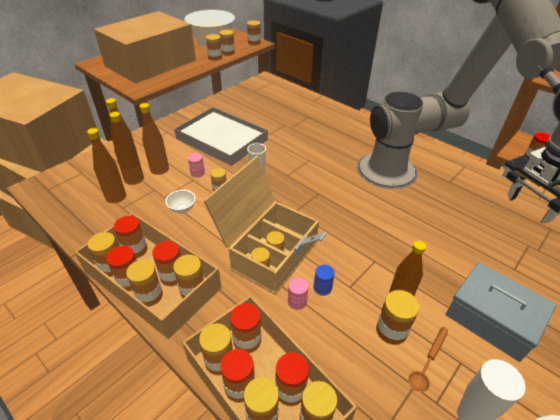

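View pics/top0.png

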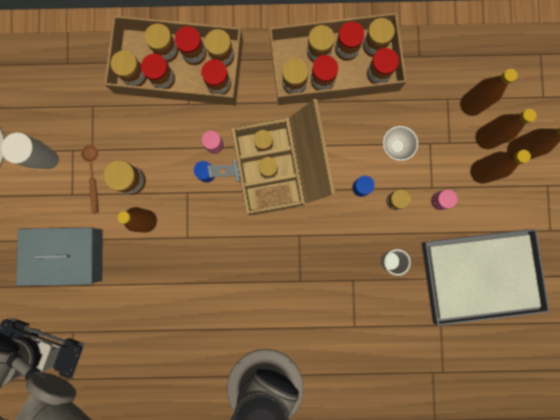

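Scene: the lid is open and leaning back. The hasp sticks out at about (225,170) in the top view, next to a blue jar at (204,171). The empty compartment with the pad is at (272,197) in the top view. The amber jar on the table is at about (400,200) in the top view and (218,178) in the scene view. Next I measure the crate.

```bash
python3 - <<'E'
import cv2
a=cv2.imread('pics/top0.png')[95:220,195:345];b=cv2.imread('pics/scene0.png')[155:290,195:345]
a=cv2.resize(a,(800,int(800/150*125))[:2],interpolation=cv2.INTER_CUBIC)[:600]
cv2.imwrite('pics/topc.png',cv2.resize(cv2.imread('pics/top0.png')[95:220,195:345],(720,600),interpolation=cv2.INTER_CUBIC))
cv2.imwrite('pics/scenec.png',cv2.resize(b,(660,594),interpolation=cv2.INTER_CUBIC))
E
python3 - <<'E'
from h import *
np.set_printoptions(precision=1,suppress=True)
t,s=capture('top'),capture('scene')
W=lambda name,z:[print(name,n,atz(ray(p,q['centre']),z),round(q['conf'],2)) for n,p in(('t',t),('s',s)) for q in tip_of(p,name)[:8]]
for n,z in (('crate',0),('pad',9),('lid_hinge',100.5),('hasp_hinge',114),('hasp_tip',114),('lid_edge',250),('jar',0),('big_jar',0),('bottle',0),('bowl',0),('cup',0)): W(n,z)
E
```

```text
crate t [615.9 -19.1   0. ] 0.59
crate s [612.9 -21.4   0. ] 0.62
crate s [ 529.1 -373.6   -0. ] 0.56
pad t [534.9 -38.8   9. ] 0.81
lid_hinge t [ 627.6 -106.2  100.5] 0.62
lid_hinge s [ 610.7 -114.8  100.5] 0.74
lid_hinge s [738.6  39.3 100.5] 0.19
hasp_hinge t [599.8  64.8 114. ] 0.61
hasp_hinge s [590.8  60.5 114. ] 0.64
hasp_hinge s [668.3 398.  114. ] 0.53
hasp_hinge s [681.1  53.2 114. ] 0.43
hasp_tip t [607.5 142.  114. ] 0.65
hasp_tip t [597.6 -27.1 114. ] 0.43
hasp_tip s [539.3  98.3 114. ] 0.7
lid_edge t [ 647.2 -163.1  250. ] 0.87
lid_edge s [ 640.3 -154.3  250. ] 0.67
jar t [609.2 156.8   0. ] 0.83
jar t [ 523.4 -376.8    0. ] 0.77
jar t [616.4 -19.6   0. ] 0.68
jar t [ 573.5 -281.7    0. ] 0.65
jar t [685.9 147.9   0. ] 0.64
jar t [ 520.6 -508.9    0. ] 0.56
jar t [690.1  -7.4   0. ] 0.54
jar s [694.1 133.2   0. ] 0.87
jar s [ 527.4 -381.5   -0. ] 0.75
jar s [691.9 -12.7   0. ] 0.75
jar s [610.5 -19.4   0. ] 0.6
jar s [610.7 165.8   0. ] 0.59
jar s [ 497.8 -523.4    0. ] 0.52
big_jar t [599.7 372.8   0. ] 0.64
big_jar s [584.1 385.9   0. ] 0.59
bottle t [466.9 345.2   0. ] 0.88
bottle s [482.8 333.7   0. ] 0.91
bowl t [ 675.1 -395.1    0. ] 0.66
bowl s [ 669.5 -399.4    0. ] 0.62
cup t [ 338.  -357.8    0. ] 0.77
cup s [ 349.3 -355.4    0. ] 0.58
cup s [492.3  -8.4   0. ] 0.36
```

View pics/topc.png

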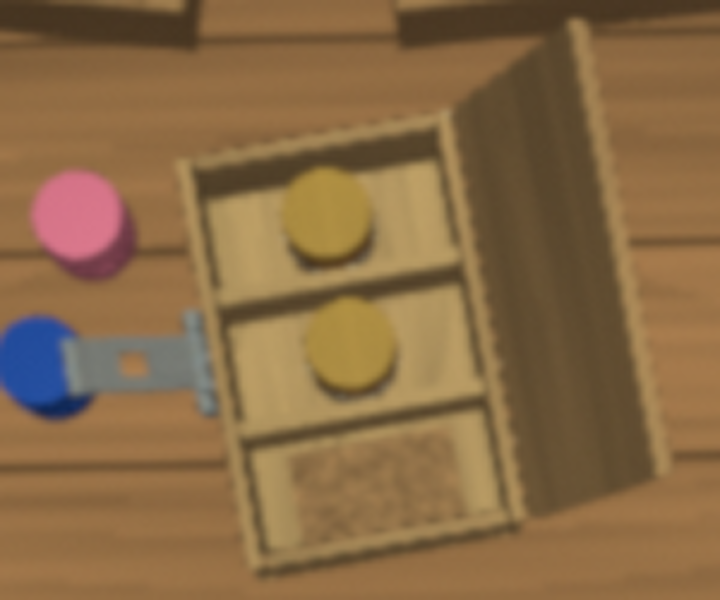

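View pics/scenec.png

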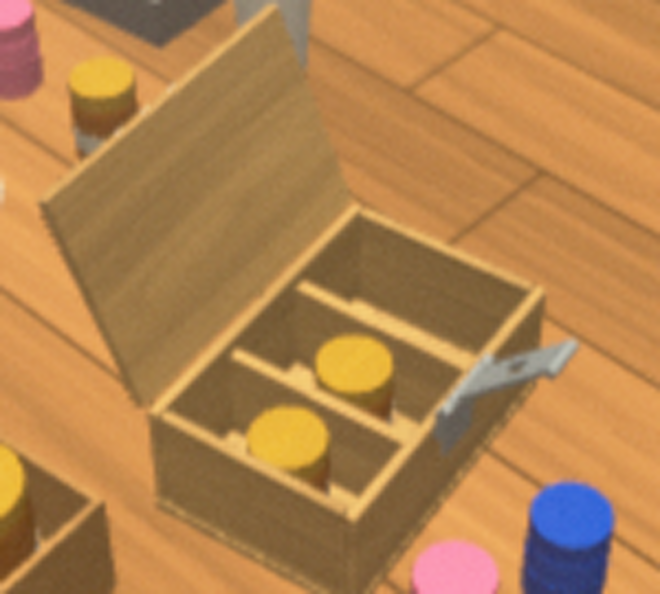

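The crops show the crate turned about 10°, with the lid leaning back and the hasp leaning outward and up. I'll fit crate pose, lid angle and hasp angle from the rim and edge corners in both views.

```bash
cat > fit.py <<'E'
from h import *
from scipy.optimize import least_squares
np.set_printoptions(precision=1,suppress=True)
t,s=capture('top'),capture('scene')
def proj(p,X):
    T=np.array(p['pose']);c=T[:3,:3].T@(X-T[:3,3]);K=np.array(p['intrinsics']);return (K@c)[:2]/c[2]
def W(q,X):
    c,n=np.cos(q[2]),np.sin(q[2]);return np.array([q[0]+c*X[0]-n*X[1],q[1]+n*X[0]+c*X[1],X[2]])
def pts(q):
    th,ph=q[3],q[4]
    L=lambda y:[80+160*-np.cos(th)*1+10*np.sin(th)*0, y, 100.5+160*np.sin(th)]
    f,b=-80,80
    return dict(fn=[f,-120,100],bn=[b,-120,100],bf=[b,120,100],ff=[f,120,100],
      ln=[b-160*np.cos(th),-120,100.5+160*np.sin(th)],lf=[b-160*np.cos(th),120,100.5+160*np.sin(th)],
      ht=[-86+92*np.cos(ph),0,114+92*np.sin(ph)])
C=lambda a,sc,o:{k:np.array(v)/sc+o for k,v in a.items()}
tp=C(dict(ff=(180,158),fn=(258,572),bn=(520,526),bf=(446,112),lf=(574,20),ln=(660,475),ht=(66,368)),4.8,np.array([195,95]))
sp=C(dict(fn=(543,290),bn=(358,206),bf=(150,410),ff=(355,517),ln=(278,5),lf=(43,205),ht=(573,348)),4.4,np.array([195,155]))
def res(q):
    P=pts(q);return np.concatenate([proj(p,W(q,P[k]))-m[k] for p,m in((t,tp),(s,sp)) for k in m])
r=least_squares(res,[615,-20,-1.4,1.9,2.2]);q=r.x
E
python3 - <<'E'
from fit import *
print(np.round(q,3),np.abs(r.fun).max(),r.fun)
for n,X in dict(pad=[0,-77,9],ledge=pts(q)['ln'],ledgef=pts(q)['lf'],htip=pts(q)['ht'],hh=[-86,0,114],catch=[-39,0,110]).items(): print(n,W(q,X))
# triangulate jar lid / base via trace boxes
for n in('jar','pad','hasp_tip','lid_edge','crate'):
  for a in tip_of(t,n):
    for b in tip_of(s,n):
      x,e=tri([ray(t,a['centre']),ray(s,b['centre'])])
      if max(e)<10: print(n,x,np.round(e[0],1))
for nm,p in(('t',t),('s',s)):
  for d in trace(p,'jar'):
    m=d['pixels'];print(nm,d['rect'],p['color'][m].mean(0))
  print(nm,'pad',[(d['rect'],d['conf']) for d in trace(p,'pad')])
o=get_obs();print(o['tcp_rot'],Ro.from_euler('xyz',o['tcp_rot']).as_matrix())
E
```

```text
[612.7 -20.   -1.4   2.    2.4] 2.841966902548137 [-2.1  0.5 -2.8  0.3  0.8 -1.  -0.1 -0.5 -0.7 -0.1 -0.1  0.3 -0.4  0.2
  1.  -1.6 -1.2 -2.1 -0.9 -0.9  0.2 -0.1 -0.8 -1.1 -0.3 -1.7 -1.8  0.9]
pad [536.7 -32.7   9. ]
ledge [ 518.1 -182.   247. ]
ledgef [ 754.8 -142.5  247. ]
htip [587.9 128.6 179.5]
hh [598.5  64.9 114. ]
catch [606.2  18.5 110. ]
jar [698.1 137.9   3.9] 4.5
jar [ 514.8 -517.3   -7.4] 2.3
jar [610.8 153.5  -9.8] 1.4
jar [618.8 -17.3  10.7] 5.0
jar [ 522.4 -379.7   -7.7] 0.1
jar [ 664.9 -175.6  199.8] 10.0
hasp_tip [587.5 125.7 167.4] 0.8
lid_edge [ 644.2 -166.4  251.5] 2.6
crate [617.9 -22.6  -5.7] 2.9
t [262.8, 141.6, 19.7, 20.1] [155.9 127.   63.1]
t [362.9, 186.7, 22.2, 24.4] [ 43.   73.1 137.8]
t [398.4, 199.7, 25.8, 21.2] [150.5 121.9  60.3]
t [212.6, 141.3, 23.2, 22.6] [184.5 101.6 116.3]
t [204.3, 173.1, 19.0, 23.7] [ 47.9  76.4 139.4]
t [270.2, 164.8, 18.1, 16.7] [159.  130.   65.7]
t pad [([275.0, 195.9, 35.8, 23.9], 0.85)]
s [297.8, 292.3, 23.9, 29.6] [197.7 113.2 129.8]
s [196.3, 164.8, 17.6, 26.3] [183.1 107.3 114.4]
s [278.2, 241.4, 19.0, 20.0] [204.5 157.7  56.5]
s [217.2, 179.9, 15.7, 21.9] [177.8 134.9  61. ]
s [260.9, 257.0, 19.4, 17.6] [212.6 165.   56.5]
s [322.1, 281.2, 19.0, 27.3] [ 63.9  81.5 150.4]
s pad []
[3.1 0.  2.8] [[-0.9  0.3  0. ]
 [ 0.3  0.9  0. ]
 [-0.   0.  -1. ]]
```

```bash
cat >> h.py <<'E'
def go(X,ang=None):
    "shift in tool axes (m) and spin from the present pose to TCP X; ang = world heading of tool y"
    o=get_obs();R=Ro.from_euler('xyz',o['tcp_rot']).as_matrix()
    a0=np.arctan2(R[1,1],R[0,1]);sp=0
    if ang is not None: sp=-((ang-a0+np.pi/2)%np.pi-np.pi/2)
    return np.round(R.T@(np.array(X)-o['tool_pos'])/1000,4),round(sp,3)
E
python3 - <<'E'
from h import *
a=-1.406
print(go([560,-20,480],a),go([400,350,480],a))
o=get_obs();print(o['joint_positions'],o['tcp_rot'])
E
```

```text
(array([-0.5328, -0.3514, -0.0753]), np.float64(-0.516)) (array([-0.2554, -0.0589, -0.0753]), np.float64(-0.516))
[ 1.07401883e+00  3.42018327e-01  1.52409895e+00 -1.50568930e-05
  1.27540261e+00 -1.46037820e-01] [3.14152276e+00 2.48403743e-05 2.79085736e+00]
```

```bash
r='[-0.255,-0.059,-0.075,-0.516,1]'; python3 -m inch '[[-0.255,-0.059,-0.075,-0.516,1],[-0.255,-0.059,-0.075,-0.516,1],[-0.255,-0.059,-0.075,-0.516,1],[-0.255,-0.059,-0.075,-0.516,1],[-0.255,-0.059,-0.075,-0.516,1],[-0.255,-0.059,-0.075,-0.516,1],[-0.255,-0.059,-0.075,-0.516,1],[-0.255,-0.059,-0.075,-0.516,1]]'
python3 - <<'E'
from h import *
print(go([560,-20,480],-1.406))
E
```

```text
time: 4.92
tool_pos: [404.2, 346.7, 481.5]
tcp_rot: [-3.141, 0.005, -2.982]
contact_force: [0.1, -0.4, 0.1]
grip_width: 91.2
finger_force: 0.0
(array([-0.0956, -0.3868,  0.0022]), np.float64(-0.005))
```

```bash
python3 -m inch '[[-0.096,-0.387,0.002,0,1],[-0.096,-0.387,0.002,0,1],[-0.096,-0.387,0.002,0,1],[-0.096,-0.387,0.002,0,1],[-0.096,-0.387,0.002,0,1],[-0.096,-0.387,0.002,0,1],[-0.096,-0.387,0.002,0,1],[-0.096,-0.387,0.002,0,1]]'; python3 -m inch '[[-0.025,-0.085,0,0,1],[-0.025,-0.085,0,0,1],[-0.025,-0.085,0,0,1],[-0.025,-0.085,0,0,1]]'
python3 - <<'E'
from h import *
p=capture('wrist');save(p,'w1');np.savez('w1.npz',K=p['intrinsics'],T=p['pose']);print(p['intrinsics'],p['pose'],get_obs()['tool_pos'])
E
```

```text
time: 5.58
tool_pos: [532.2, 42.5, 478.1]
tcp_rot: [3.141, 0.0, -2.976]
contact_force: [0.9, 0.8, 0.5]
grip_width: 91.8
finger_force: 0.0
time: 5.92
tool_pos: [571.3, -37.7, 477.0]
tcp_rot: [3.141, -0.001, -2.98]
contact_force: [-0.7, 1.2, -0.5]
grip_width: 91.7
finger_force: 0.0
[[325.1922621    0.         272.8547631 ]
 [  0.         325.1922621  204.51356861]
 [  0.           0.           1.        ]] [[-1.60484368e-01  9.45965116e-01  2.81770769e-01  4.95190275e+02]
 [ 9.87036887e-01  1.53309067e-01  4.74817205e-02 -5.11380098e+01]
 [ 1.71803748e-03  2.85738216e-01 -9.58306172e-01  4.57929871e+02]
 [ 0.00000000e+00  0.00000000e+00  0.00000000e+00  1.00000000e+00]] [570.69398138 -36.0549339  477.33503547]
```

View pics/w1.png

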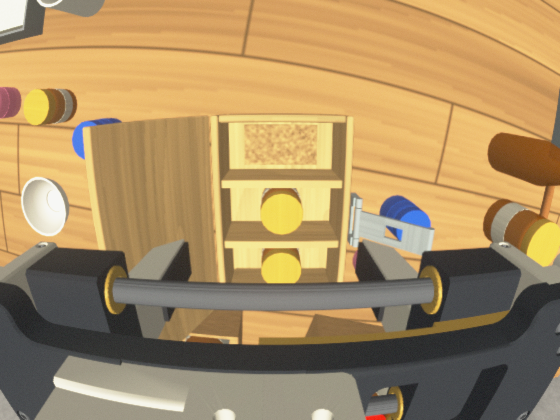

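The wrist view shows the near rim corners at (214,116) and (353,117), and the pad at (245..316, 124..165). The lid corner is at (88,128) and the hasp tip at (432,238), just in front of the blue jar. I'll refit with this view.

```bash
cat >> fit.py <<'E'
w=np.load('w1.npz')
def pw(X):
    c=w['T'][:3,:3].T@(X-w['T'][:3,3]);th=np.arccos(c[2]/np.linalg.norm(c));e=c[:2]/np.hypot(*c[:2]);return w['K'][:2,2]+w['K'][0,0]*th*e
wp=dict(fn=(353,117),bn=(214,116),ln=(88,129),ht=(432,238),div1=(342,178),div2=(222,178))
def P2(q):
    P=pts(q);P.update(div1=[-71,-43,86],div2=[71,-43,86]);return P
def res2(q):
    P=P2(q);return np.concatenate([.3*res(q)]+[pw(W(q,P[k]))-wp[k] for k in wp])
r2=least_squares(res2,q);q2=r2.x
E
python3 - <<'E'
from fit import *
print(np.round(q2,3),r2.fun[-12:],r2.fun[:28]/.3)
for n,X in dict(padc=[0,-77,12],ln=P2(q2)['ln'],lf=P2(q2)['lf'],htip=P2(q2)['ht'],hh=[-86,0,114]).items(): print(n,W(q2,X))
for x in(-50,50):
  for y in(-105,-49): print('pad pred',pw(W(q2,[x,y,12])))
class D(dict):pass
w=dict(intrinsics=w['K'],pose=w['T'])
pc=np.mean([atz(ray(w,c,True),12) for c in((246,124),(317,124),(315,165),(245,165))],0);print('pad c',pc)
# jar: wrist lid / base
for c in((38,106),):
  print('jar lid',atz(ray(w,c,True),75))
for nm,c in(('blue lid',(396,204)),): print(nm,atz(ray(w,c,True),75))
p=capture('wrist')
for d in tip_of(p,'jar'): print(d, atz(ray(p,d['centre'],True),0))
E
```

```text
[615.  -18.8  -1.4   2.    2.4] [ 1.6 -2.6 -4.2 -0.6 -0.2 -1.4  2.   2.   0.4  1.2  0.5  2.5] [-2.8 -0.1 -2.9 -0.4  0.6 -2.1 -0.9 -1.5 -1.9 -1.4 -0.5 -1.1 -1.4  0.
  0.7 -1.3 -1.8 -1.6 -1.1  0.1  0.4  0.6 -1.4 -0.5 -0.6 -0.7 -1.1  2.2]
padc [539.1 -32.   12. ]
ln [ 521.5 -181.1  247.2]
lf [ 758.  -139.7  247.2]
htip [588.7 131.6 177.4]
hh [600.2  66.  114. ]
pad pred [317.3 123.8]
pad pred [316.9 163.9]
pad pred [244.  124.4]
pad pred [245.1 164.6]
pad c [539.6 -32.   12. ]
jar lid [ 518.4 -379.6   75. ]
blue lid [581.7 124.7  75. ]
{'centre': [8.8, 101.2], 'conf': 0.9} [ 517.8 -518.6    0. ]
{'centre': [277.8, 196.6], 'conf': 0.79} [616.3 -19.3   0. ]
{'centre': [63.9, 102.5], 'conf': 0.71} [ 516.2 -383.1    0. ]
{'centre': [390.8, 210.5], 'conf': 0.71} [608.8 157.6   0. ]
{'centre': [273.5, 248.6], 'conf': 0.69} [699.4 -11.7   0. ]
{'centre': [364.7, 257.2], 'conf': 0.68} [692.3 135.9   0. ]
```

```bash
python3 - <<'E'
from h import *
print(go([519,-381,477],-1.398),get_obs()['joint_positions'])
E
```

```text
(array([ 0.1082, -0.3337,  0.0013]), np.float64(-0.005)) [-1.93758264e-01  3.86050232e-01  1.25591337e+00  3.98000755e-04
  1.49939902e+00 -1.93193913e+00]
```

```bash
python3 -m inch '[[0.108,-0.334,0.001,-0.005,1],[0.108,-0.334,0.001,-0.005,1],[0.108,-0.334,0.001,-0.005,1],[0.108,-0.334,0.001,-0.005,1],[0.108,-0.334,0.001,-0.005,1],[0.108,-0.334,0.001,-0.005,1],[0.108,-0.334,0.001,-0.005,1],[0.108,-0.334,0.001,-0.005,1]]'; python3 -m inch '[[0,-0.01,0.09,0,1],[0,-0.01,0.09,0,1],[0,-0.01,0.09,0,1],[0,-0.01,0.09,0,1]]'
python3 - <<'E'
from h import *
np.set_printoptions(precision=1,suppress=True)
p=capture('wrist');save(p,'w2')
for d in trace(p,'jar'): 
  m=d['pixels'].astype(np.uint8);c=p['color'][d['pixels']].mean(0);print(d['rect'],c)
for d in tip_of(p,'jar'): print(d, atz(ray(p,d['centre'],True),0))
hsv=cv2.cvtColor(p['color'],cv2.COLOR_RGB2HSV)
print(get_obs()['tool_pos'],get_obs()['joint_positions'])
np.savez('w2.npz',K=p['intrinsics'],T=p['pose'])
E
```

```text
time: 6.83
tool_pos: [521.4, -365.6, 477.7]
tcp_rot: [-3.141, 0.001, -2.969]
contact_force: [1.3, -0.2, -0.2]
grip_width: 91.9
finger_force: 0.0
time: 7.17
tool_pos: [523.4, -374.0, 384.3]
tcp_rot: [3.136, -0.004, -2.97]
contact_force: [0.5, 0.0, 1.4]
grip_width: 92.1
finger_force: 0.0
[143.8, 163.2, 74.0, 57.2] [203.8 124.3 140.6]
[259.8, 184.9, 55.7, 66.1] [207.8 171.3  71.4]
[343.4, 232.8, 58.4, 69.3] [ 57.6  88.1 162.8]
{'centre': [261.1, 173.1], 'conf': 0.98} [ 518.5 -386.8    0. ]
{'centre': [337.3, 221.4], 'conf': 0.86} [ 561.  -286.8   -0. ]
{'centre': [153.5, 152.5], 'conf': 0.8} [ 513.9 -516.5    0. ]
[ 524.2 -374.3  390.3] [-0.7  0.6  1.2  0.   1.4 -2.5]
```

View pics/w2.png

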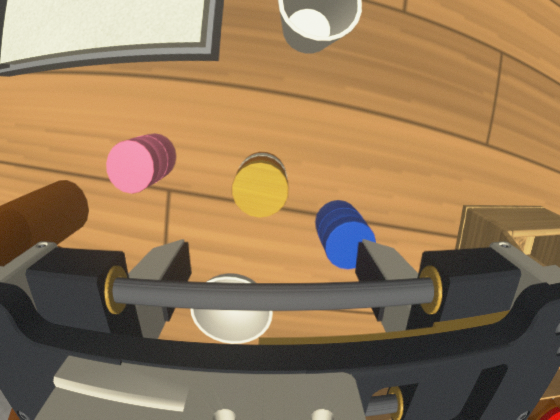

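The jar's lid disc is centred at (260,189), with the blue jar to the right at (346,243) and the pink one at (130,166).

```bash
python3 - <<'E'
from h import *
np.set_printoptions(precision=1,suppress=True)
L=lambda f:(lambda w:dict(intrinsics=w['K'],pose=w['T']))(np.load(f))
a,b=L('w1.npz'),L('w2.npz')
X=atz(ray(b,(260,189),True),75);print(X,tri([ray(a,(38,106),True),ray(b,(260,189),True)]))
J=[X[0],X[1]]
print(atz(ray(b,(232,189),True),75),atz(ray(b,(288,189),True),75))
print(go(J+[300],-1.398),go(J+[63+159],-1.398))
E
```

```text
[ 518.7 -385.7   75. ] (array([ 519.5, -385.5,   68.5]), [np.float64(0.7825617960601138), np.float64(0.7825617960600504)])
[ 523.  -411.2   75. ] [ 514.4 -360.3   75. ]
(array([ 0. , -0. ,  0.1]), np.float64(-0.001)) (array([ 0. , -0. ,  0.2]), np.float64(-0.001))
```

```bash
python3 -c "
from h import *
print(go([518.7,-385.7,300],-1.398),go([518.7,-385.7,222],-1.398),get_obs()['tool_pos'])"
```

```text
(array([ 0.0076, -0.0099,  0.0903]), np.float64(-0.001)) (array([ 0.0078, -0.0097,  0.1683]), np.float64(-0.001)) [ 524.16097972 -374.33970201  390.28652254]
```

```bash
python3 -m inch '[[0.0076,-0.0099,0.09,0,1],[0.0076,-0.0099,0.09,0,1],[0.0076,-0.0099,0.09,0,1],[0.0076,-0.0099,0.09,0,1],[0.0076,-0.0099,0.09,0,1]]'
python3 -c "
from h import *
print(go([518.7,-385.7,222],-1.398),get_obs()['tool_pos'])"
```

```text
time: 7.73
tool_pos: [518.3, -386.3, 299.9]
tcp_rot: [-3.139, 0.002, -2.971]
contact_force: [0.0, -0.8, 0.6]
grip_width: 91.9
finger_force: 0.0
(array([-0.0003,  0.0008,  0.0779]), np.float64(-0.002)) [ 518.34820805 -386.34815286  299.93681261]
```

```bash
python3 -m inch '[[0,0.001,0.03,0,1],[0,0.001,0.05,0,1],[0,0.001,0.07,0,1],[0,0.001,0.078,0,1],[0,0.001,0.078,0,1],[0,0.001,0.078,0,1]]'
python3 -m inch '[[0,0,0,0,0],[0,0,0,0,0],[0,0,0,0,0],[0,0,0,0,0],[0,0,0,0,0],[0,0,0,0,0]]'
python3 -m inch '[[0,0,-0.02,0,0],[0,0,-0.06,0,0],[0,0,-0.1,0,0],[0,0,-0.1,0,0]]'
```

```text
time: 8.23
tool_pos: [518.1, -385.6, 221.4]
tcp_rot: [-3.139, 0.002, -2.971]
contact_force: [-0.4, 0.0, 0.6]
grip_width: 91.8
finger_force: 0.0
time: 8.73
tool_pos: [517.3, -385.3, 219.3]
tcp_rot: [-3.141, 0.0, -2.971]
contact_force: [0.2, -0.9, 0.2]
grip_width: 56.4
finger_force: 0.0
time: 9.07
tool_pos: [518.5, -386.3, 327.6]
tcp_rot: [-3.131, 0.008, -2.971]
contact_force: [0.7, -1.4, 0.1]
grip_width: 52.8
finger_force: 30.0
```

```bash
python3 - <<'E'
from h import *
np.set_printoptions(precision=1,suppress=True)
p=capture('wrist');s=capture('scene');t=capture('top')
x=cv2.resize(s['color'][130:230,150:300],(600,400),interpolation=cv2.INTER_CUBIC)
im=np.zeros((500,800,3),np.uint8);im[:400,:600-60]=x[:, :540];im=np.hstack([cv2.resize(p['color'][100:420,100:460],(450,400)),x[:,:350*1]])
cv2.imwrite('pics/g1.png',im[:,:,::-1])
o=get_obs();print(o['tool_pos'],o['contact_force'],o['grip_width'])
for n,q in(('s',s),('t',t)):
  for d in tip_of(q,'jar'): 
    z=atz(ray(q,d['centre']),o['tool_pos'][2]-159-63); print(n,d,z)
E
```

```text
[ 517.1 -385.   318.7] [-0.4 -0.1 -2.5] 52.70920441639423
s {'centre': [320.3, 289.2], 'conf': 0.86} [678.1 197.4  96.7]
s {'centre': [216.6, 165.7], 'conf': 0.83} [ 514.  -391.1   96.7]
s {'centre': [198.5, 172.7], 'conf': 0.82} [ 582.4 -406.3   96.7]
s {'centre': [260.6, 271.0], 'conf': 0.75} [740.3  43.9  96.7]
s {'centre': [276.3, 255.1], 'conf': 0.73} [671.1  37.2  96.7]
s {'centre': [296.8, 303.6], 'conf': 0.73} [752.  181.1  96.7]
t {'centre': [268.0, 170.0], 'conf': 0.89} [601.4 -22.3  96.7]
t {'centre': [359.4, 188.0], 'conf': 0.89} [ 547.5 -269.8   96.7]
t {'centre': [212.8, 144.5], 'conf': 0.83} [674.7 127.7  96.7]
t {'centre': [208.6, 171.4], 'conf': 0.58} [600.6 139.7  96.7]
```

View pics/g1.png

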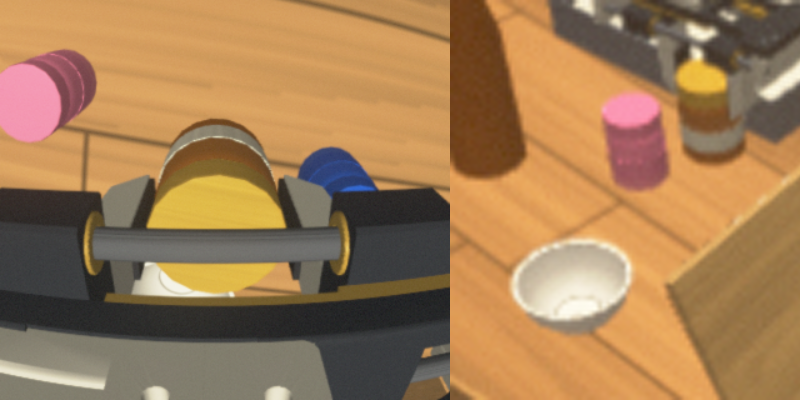

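```bash
python3 -c "
from h import *
for X in ([430,-220,365],[430,-18,365],[537,-18,365]): print(go(X,-1.398))"
```

```text
(array([ 0.0578,  0.1774, -0.0473]), np.float64(-0.003))
(array([ 0.0236,  0.3765, -0.0467]), np.float64(-0.003))
(array([-0.0819,  0.3584, -0.047 ]), np.float64(-0.003))
```

```bash
python3 -m inch '[[0.015,0.035,-0.03,0,0],[0.03,0.07,-0.047,0,0],[0.044,0.106,-0.047,0,0],[0.058,0.142,-0.047,0,0],[0.058,0.177,-0.047,0,0],[0.052,0.217,-0.047,0,0],[0.046,0.257,-0.047,0,0],[0.04,0.297,-0.047,0,0]]'
python3 -m inch '[[-0.008,0.04,0,0,0],[-0.017,0.08,0,0,0],[-0.017,0.08,0,0,0],[-0.017,0.08,0,0,0]]'
python3 -c "
from h import *
print(go([537,-18,365],-1.398))"
```

```text
time: 9.98
tool_pos: [426.6, -97.7, 364.8]
tcp_rot: [3.14, -0.002, -2.973]
contact_force: [1.1, 0.4, -1.3]
grip_width: 52.8
finger_force: 30.0
time: 10.32
tool_pos: [430.4, -15.4, 364.9]
tcp_rot: [3.14, -0.003, -2.966]
contact_force: [0.3, 0.5, -2.0]
grip_width: 52.7
finger_force: 30.0
(array([-0.1045, -0.0211, -0.0004]), np.float64(0.002))
```

```bash
python3 -m inch '[[-0.035,-0.007,0,0,0],[-0.07,-0.014,0,0,0],[-0.1045,-0.021,0,0,0],[-0.1045,-0.021,0,0,0],[-0.1045,-0.021,0,0,0]]'
python3 - <<'E'
from h import *
np.set_printoptions(precision=1,suppress=True)
p=capture('wrist');save(p,'w3');print(go([537,-18,300],-1.398),get_obs()['tool_pos'])
E
```

```text
time: 10.73
tool_pos: [538.4, -22.1, 364.0]
tcp_rot: [3.141, -0.003, -2.973]
contact_force: [-0.7, 0.4, -1.3]
grip_width: 52.6
finger_force: 30.0
(array([-0. ,  0. ,  0.1]), np.float64(-0.004)) [537.3 -21.8 364.3]
```

View pics/w3.png

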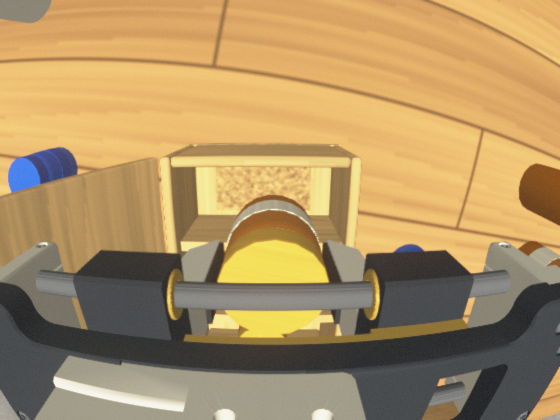

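The jar hangs over the compartment with the pad behind it. It is shifted slightly toward the hasp side, as planned. I'll lower it now.

```bash
python3 -m inch '[[0,0.003,0.03,0,0],[0,0.003,0.06,0,0],[0,0.003,0.085,0,0],[0,0.003,0.1,0,0],[0,0.003,0.105,0,0],[0,0.003,0.105,0,0]]'
python3 -c "
from h import *
print(go([537,-18,240],-1.398),get_obs()['tool_pos'],get_obs()['contact_force'])"
```

```text
time: 11.28
tool_pos: [535.7, -18.2, 260.0]
tcp_rot: [3.14, -0.003, -2.972]
contact_force: [0.3, -0.5, -1.4]
grip_width: 52.9
finger_force: 30.0
(array([-0.0014, -0.0001,  0.02  ]), np.float64(-0.004)) [535.71703564 -18.15410076 260.01492378] [ 0.28711625 -0.46607002 -1.43645726]
```

```bash
python3 -m inch '[[-0.001,0,0.006,0,0],[-0.001,0,0.01,0,0],[-0.001,0,0.012,0,0],[-0.001,0,0.012,0,0]]'
python3 -m inch '[[0,0,0.003,0,0],[0,0,0.003,0,0]]';python3 -m inch '[[0,0,0.003,0,0],[0,0,0.003,0,0]]'
```

```text
time: 11.62
tool_pos: [537.8, -17.5, 249.2]
tcp_rot: [-3.142, 0.0, -2.971]
contact_force: [0.4, 0.6, -1.8]
grip_width: 52.5
finger_force: 30.0
time: 11.78
tool_pos: [537.8, -17.5, 246.0]
tcp_rot: [3.142, 0.0, -2.971]
contact_force: [-0.7, 0.4, -1.1]
grip_width: 52.6
finger_force: 30.0
time: 11.95
tool_pos: [537.7, -17.4, 242.7]
tcp_rot: [3.141, -0.0, -2.971]
contact_force: [-0.1, -0.6, -2.1]
grip_width: 52.6
finger_force: 30.0
```

```bash
python3 -m inch '[[0,0,0.003,0,0],[0,0,0.003,0,0]]'|sed -n '2p;4p';python3 -m inch '[[0,0,0.002,0,0],[0,0,0.002,0,0]]'|sed -n '2p;4p';python3 -m inch '[[0,0,0.002,0,0],[0,0,0.002,0,0]]'|sed -n '2p;4p'
```

```text
tool_pos: [537.7, -17.4, 239.6]
contact_force: [-0.1, -0.2, -2.1]
tool_pos: [537.7, -17.4, 237.8]
contact_force: [-0.1, 0.1, -2.7]
tool_pos: [537.7, -17.5, 235.8]
contact_force: [0.6, 0.2, -1.8]
```

```bash
python3 -m inch '[[0,0,0.002,0,0],[0,0,0.002,0,0]]'|sed -n '2p;4p';python3 -m inch '[[0,0,0.001,0,0],[0,0,0.001,0,0]]'|sed -n '2p;4p'
```

```text
tool_pos: [538.0, -17.5, 235.0]
contact_force: [-1.4, 0.1, 5.7]
tool_pos: [538.0, -17.5, 235.0]
contact_force: [-3.2, 1.2, 14.1]
```

Contact came at z 235, as expected. I'll release and lift.

```bash
python3 -m inch '[[0,0,-0.001,0,0.7],[0,0,-0.001,0,0.7],[0,0,-0.001,0,0.7],[0,0,-0.001,0,0.7],[0,0,-0.001,0,0.7]]'
python3 -m inch '[[0,0,-0.03,0,0.7],[0,0,-0.07,0,0.7],[0,0,-0.11,0,0.7],[0.01,0,-0.15,0,0.7],[0.03,0,-0.17,0,0],[0.05,0,-0.17,0,0],[0.05,0,-0.17,0,0]]'
python3 - <<'E'
from h import *
p=capture('wrist');save(p,'w4');print(get_obs()['tool_pos'])
E
```

```text
time: 13.2
tool_pos: [537.8, -17.5, 233.9]
tcp_rot: [3.141, -0.0, -2.971]
contact_force: [0.1, -0.2, -0.2]
grip_width: 64.2
finger_force: 0.0
time: 13.78
tool_pos: [486.3, -26.0, 405.6]
tcp_rot: [-3.141, 0.001, -2.972]
contact_force: [0.7, 0.6, -0.9]
grip_width: 48.7
finger_force: 0.0
[487.51520639 -26.00233942 404.75178984]
```

View pics/w4.png

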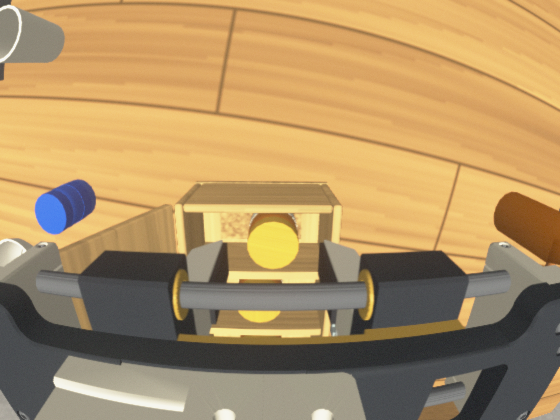

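The jar is standing on the pad, so the lid is next. I'll take the gripper over it and down behind its free edge at crate y = -60, which avoids the catch.

```bash
cat >> h.py <<'E'
def cw(x,y,z): return [615+.172*x+.985*y,-18.8-.985*x+.172*y,z]
def wc(P): d=np.array(P[:2])-[615,-18.8]; return np.round([.172*d[0]-.985*d[1],.985*d[0]+.172*d[1],P[2]],1)
E
python3 - <<'E'
from h import *
for X in ((-15,-127,460),(200,-60,460),(200,-60,405)): print(go(cw(*X),-1.398))
# lid path: tip corner
g=[]
for th in np.linspace(1.6,0,9):
  r=120; print(round(th,2),np.round([80-r*np.cos(th)+10*np.sin(th)+19,100.5+r*np.sin(th)+10*np.cos(th)+178]))
E
```

```text
(array([ 0.0001,  0.0001, -0.0552]), np.float64(-0.003))
(array([-0.0676, -0.2146, -0.0551]), np.float64(-0.003))
(array([-6.750e-02, -2.146e-01, -1.000e-04]), np.float64(-0.003))
1.6 [112. 398.]
1.4 [ 88. 398.]
1.2 [ 65. 394.]
1.0 [ 43. 385.]
0.8 [ 23. 372.]
0.6 [  6. 355.]
0.4 [ -8. 334.]
0.2 [-17. 312.]
0.0 [-21. 288.]
```

```bash
python3 -m inch '[[0,0,-0.03,0,0],[0,0,-0.055,0,0],[-0.015,-0.04,-0.055,0,0],[-0.03,-0.08,-0.055,0,0],[-0.045,-0.12,-0.055,0,0],[-0.06,-0.16,-0.055,0,0],[-0.068,-0.2,-0.055,0,0],[-0.068,-0.215,-0.055,0,0]]'
python3 -m inch '[[0,0,0,0,0],[0,0,0.03,0,0],[0,0,0.055,0,0],[0,0,0.055,0,0]]'
python3 -c "
from h import *
o=get_obs();print(wc(o['tool_pos']),o['grip_width'],go(cw(200,-60,403),-1.398))"
```

```text
time: 14.5
tool_pos: [594.1, -230.8, 456.2]
tcp_rot: [3.141, -0.002, -2.974]
contact_force: [-0.4, -0.0, -0.7]
grip_width: 0.3
finger_force: 0.0
time: 14.83
tool_pos: [591.7, -225.5, 397.6]
tcp_rot: [3.134, -0.009, -2.971]
contact_force: [-0.5, -0.1, -0.7]
grip_width: 0.5
finger_force: 0.0
[199.5 -58.5 397.6] 0.47082389281613696 (array([ 0.0015, -0.0004, -0.0054]), np.float64(-0.002))
```

```bash
python3 -m inch '[[0,0.015,0,0,0],[0,0.03,0,0,0],[0,0.042,0,0,0],[0,0.054,0,0,0],[0,0.066,0,0,0],[0,0.078,0,0,0],[0,0.09,0,0,0],[0,0.09,0,0,0]]'
python3 -c "
from h import *
o=get_obs();print(wc(o['tool_pos']),o['contact_force'])"
```

```text
time: 15.5
tool_pos: [576.3, -135.0, 404.3]
tcp_rot: [3.14, -0.0, -2.969]
contact_force: [0.2, 0.5, 0.2]
grip_width: 0.5
finger_force: 0.0
[107.8 -58.1 404.3] [0.15224607 0.45611313 0.22256771]
```

```bash
python3 - <<'E'
from h import *
np.set_printoptions(precision=1,suppress=True)
t,s=capture('top'),capture('scene')
A,B=tip_of(t,'lid_edge'),tip_of(s,'lid_edge')
for a in A:
  for b in B:
    x,e=tri([ray(t,a['centre']),ray(s,b['centre'])]);print(wc(x),e[0],a['conf'],b['conf'])
im=np.hstack([cv2.resize(q,(400,400),interpolation=cv2.INTER_CUBIC) for q in (t['color'][80:230,190:340],s['color'][150:300,190:340])])
cv2.imwrite('pics/l1.png',im[:,:,::-1])
E
```

```text
(no output)
```

View pics/l1.png

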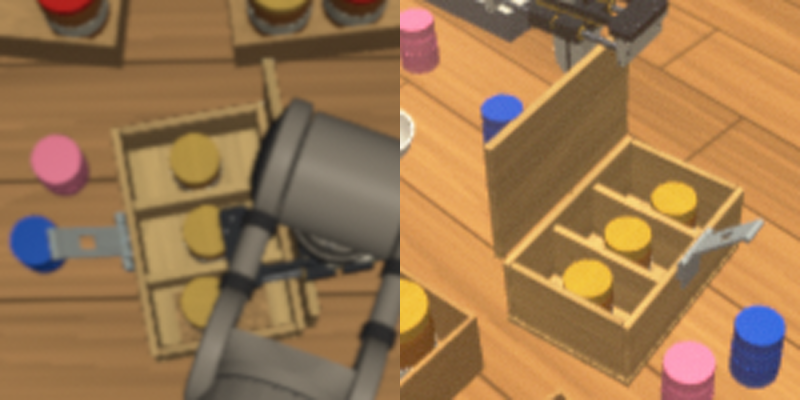

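The lid is nearly upright and all three jars are standing. I'll follow its arc down.

```bash
python3 -m inch '[[0,0.02,0.004,0,0],[0,0.043,0.01,0,0],[0,0.065,0.019,0,0],[0,0.085,0.032,0,0],[0,0.085,0.032,0,0]]';python3 -m inch '[[0,0.017,0.017,0,0],[0,0.031,0.037,0,0],[0,0.04,0.059,0,0],[0,0.044,0.074,0,0],[0,0.044,0.076,0,0],[0,0.044,0.076,0,0]]'
python3 -c "
from h import *
o=get_obs();print(wc(o['tool_pos']),o['contact_force'])"
```

```text
time: 16.12
tool_pos: [561.4, -51.4, 369.8]
tcp_rot: [3.138, -0.004, -2.97]
contact_force: [0.4, -0.6, -0.9]
grip_width: 0.2
finger_force: 0.0
time: 16.62
tool_pos: [555.0, -11.2, 295.4]
tcp_rot: [3.141, -0.002, -2.972]
contact_force: [-0.0, -1.1, 0.3]
grip_width: 0.5
finger_force: 0.0
[-17.8 -57.8 295.4] [-0.00784952 -1.1233294   0.34518884]
```

```bash
python3 -m inch '[[0,0,0.004,0,0],[0,0,0.006,0,0],[0,0,0.006,0,0]]'|sed -n '2p;4p';python3 -m inch '[[0,0,0.002,0,0],[0,0,0.002,0,0]]'|sed -n '2p;4p';python3 -m inch '[[0,0,0.001,0,0],[0,0,0.001,0,0]]'|sed -n '2p;4p'
```

```text
tool_pos: [555.2, -11.1, 290.6]
contact_force: [-0.3, -0.1, -0.1]
tool_pos: [555.1, -10.8, 288.8]
contact_force: [0.6, -0.6, 2.0]
tool_pos: [555.0, -10.8, 288.7]
contact_force: [-2.1, -0.6, 10.0]
```

The lid is shut: hard contact with the fingertip at 110.7 mm. Next the gripper goes over and down outside the hasp, still clear above the blue jar.

```bash
python3 -m inch '[[0,0,-0.03,0,0],[0,0,-0.07,0,0],[0,0,-0.105,0,0],[-0.01,0.04,-0.12,0,0],[-0.025,0.08,-0.12,0,0],[-0.04,0.12,-0.12,0,0],[-0.055,0.16,-0.12,0,0],[-0.058,0.19,-0.12,0,0]]'
python3 -m inch '[[0,0,0,0,0],[0,0,0,0,0]]'
python3 - <<'E'
from h import *
np.set_printoptions(precision=1,suppress=True)
t,s=capture('top'),capture('scene')
for n,z in (('hasp_tip',177),('lid_edge',105)):
 for a in tip_of(t,n):
  for b in tip_of(s,n):
    x,e=tri([ray(t,a['centre']),ray(s,b['centre'])]);print(n,wc(x),e[0],a['conf'],b['conf'])
o=get_obs();print(wc(o['tool_pos']),go(cw(-205,0,336),-1.398))
E
```

```text
time: 17.87
tool_pos: [580.3, 188.8, 407.1]
tcp_rot: [3.141, 0.001, -2.971]
contact_force: [0.2, 0.3, -0.5]
grip_width: 0.5
finger_force: 0.0
time: 18.03
tool_pos: [579.4, 188.4, 406.7]
tcp_rot: [-3.141, -0.001, -2.968]
contact_force: [0.5, -0.7, -0.3]
grip_width: 0.5
finger_force: 0.0
lid_edge [ 42.6  89.7 280.2] 148.95267708694453 0.91 0.73
lid_edge [-74.2   6.8  98.5] 5.8563647852719445 0.91 0.66
lid_edge [-116.3   83.1  439.8] 256.10601944690654 0.36 0.73
lid_edge [-219.3  -19.4  194. ] 138.24502827623363 0.36 0.66
[-207.3    0.7  407.3] (array([ 0. , -0. ,  0.1]), np.float64(-0.004))
```

```bash
python3 -m inch '[[0,0,0.03,0,0],[0,0,0.06,0,0],[0,0,0.071,0,0],[0,0,0.071,0,0]]'
python3 -m inch '[[0,-0.02,0,0,0],[0,-0.035,0,0,0],[0,-0.05,-0.003,0,0],[0,-0.063,-0.008,0,0],[0,-0.076,-0.014,0,0],[0,-0.088,-0.02,0,0],[0,-0.098,-0.025,0,0],[0,-0.098,-0.025,0,0]]'
python3 - <<'E'
from h import *
o=get_obs();print(wc(o['tool_pos']))
s=capture('scene');p=capture('top')
im=np.hstack([cv2.resize(q,(400,400),interpolation=cv2.INTER_CUBIC) for q in (p['color'][80:230,180:330],s['color'][170:290,220:340])])
cv2.imwrite('pics/h1.png',im[:,:,::-1])
E
```

```text
time: 18.77
tool_pos: [579.3, 186.0, 333.1]
tcp_rot: [-3.142, -0.006, -2.972]
contact_force: [-1.0, -0.5, 0.6]
grip_width: 0.2
finger_force: 0.0
time: 19.43
tool_pos: [597.1, 87.6, 362.6]
tcp_rot: [-3.14, 0.002, -2.974]
contact_force: [0.6, -0.5, -0.6]
grip_width: 0.5
finger_force: 0.0
[-107.9    0.6  362.6]
```

View pics/h1.png

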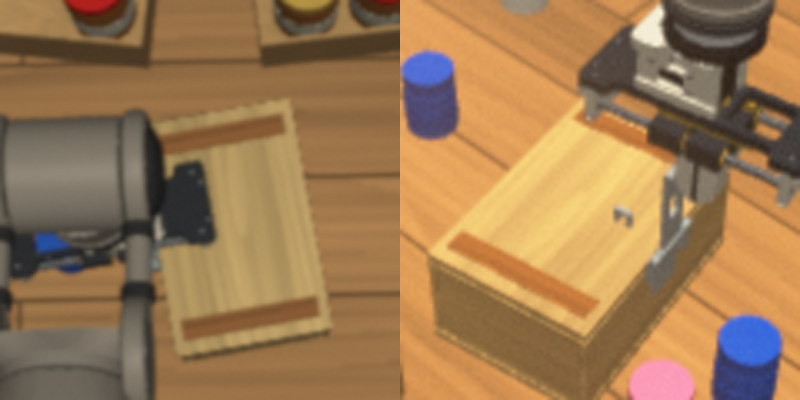

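The lid is shut and the hasp is upright against the finger. That was picture 11, one more than the ten allowed, so I'll view no more and rely on force and network readings. Next I swing the hasp over.

```bash
python3 -m inch '[[0,-0.0265,0,0,0],[0,-0.0465,0.01,0,0],[0,-0.063,0.025,0,0],[0,-0.068,0.032,0,0],[0,-0.068,0.032,0,0],[0,-0.068,0.01,0,0],[0,-0.068,-0.01,0,0],[0,-0.068,-0.01,0,0]]'
python3 -m inch '[[0,-0.02,0,0,0],[0,-0.038,0,0,0],[0,-0.038,0,0,0],[0,-0.038,0.02,0,0],[0,-0.038,0.04,0,0],[0,-0.038,0.055,0,0],[0,-0.038,0.065,0,0],[0,-0.038,0.065,0,0]]'
python3 - <<'E'
from h import *
o=get_obs();print(wc(o['tool_pos']),o['tool_pos'][2]-178)
E
```

```text
time: 20.2
tool_pos: [608.5, 24.2, 375.5]
tcp_rot: [-3.14, 0.006, -2.97]
contact_force: [0.1, -0.3, 1.2]
grip_width: 0.7
finger_force: 0.0
time: 20.87
tool_pos: [616.5, -23.8, 308.4]
tcp_rot: [-3.117, 0.007, -2.973]
contact_force: [4.3, -49.4, 8.7]
grip_width: 0.4
finger_force: 20.4
[  5.2   0.6 308.4] 130.43165894520746
```

A 49 N side load: the finger came down ahead of the hasp tip and is wedged against it. I'll back straight up.

```bash
python3 -m inch '[[0,-0.001,-0.01,0,0],[0,-0.002,-0.03,0,0],[0,-0.002,-0.06,0,0],[0,-0.002,-0.08,0,0],[0,-0.002,-0.08,0,0]]'
python3 - <<'E'
from h import *
np.set_printoptions(precision=1,suppress=True)
o=get_obs();print(wc(o['tool_pos']),o['contact_force'])
w=capture('wrist');s=capture('scene')
A=tip_of(w,'hasp_tip');B=tip_of(s,'hasp_tip')
# expected scene/wrist pixel as a function of phi, tip on circle
for nm,p,L,f in(('w',w,A,True),('s',s,B,False)):
  for d in L:
    # closest approach of ray to hasp tip circle
    best=min(((np.linalg.norm(np.cross(ray(p,d['centre'],f)[1],np.array(cw(-86+92*np.cos(h),0,114+92*np.sin(h)))-ray(p,d['centre'],f)[0])),h) for h in np.linspace(0,2.9,300)))
    print(nm,d,best)
E
```

```text
time: 21.28
tool_pos: [615.2, -15.3, 391.1]
tcp_rot: [-3.14, 0.008, -2.971]
contact_force: [0.8, 0.2, 0.3]
grip_width: 0.7
finger_force: 0.0
[ -3.4   0.8 391.1] [0.8 0.2 0.3]
w {'centre': [265.6, 212.2], 'conf': 0.97} (np.float64(1.358158602369243), np.float64(0.2909698996655518))
s {'centre': [276.1, 228.0], 'conf': 0.88} (np.float64(7.315092439882032), np.float64(0.06789297658862876))
```

The hasp has come down to about 0.1–0.3 rad and its tip is now under the finger. I'll press down from above in small steps.

```bash
python3 -m inch '[[0,-0.001,0.03,0,0],[0,-0.001,0.055,0,0],[0,-0.001,0.065,0,0],[0,-0.001,0.065,0,0]]'|sed -n '2p;4p'
python3 -m inch '[[0,0,0.006,0,0],[0,0,0.01,0,0],[0,0,0.01,0,0]]'|sed -n '2p;4p'
python3 -m inch '[[0,0,0.005,0,0],[0,0,0.008,0,0],[0,0,0.008,0,0]]'|sed -n '2p;4p'
```

```text
tool_pos: [614.1, -17.0, 317.2]
contact_force: [0.6, 0.2, 0.2]
tool_pos: [615.0, -17.4, 311.2]
contact_force: [0.6, 0.4, 0.4]
tool_pos: [614.8, -17.4, 302.8]
contact_force: [0.0, -0.2, -0.4]
```

```bash
for i in 1; do python3 -m inch '[[0,0,0.003,0,0],[0,0,0.003,0,0]]'|sed -n '2p;4p'; python3 -m inch '[[0,0,0.002,0,0],[0,0,0.002,0,0]]'|sed -n '2p;4p'; python3 -m inch '[[0,0,0.002,0,0],[0,0,0.002,0,0]]'|sed -n '2p;4p';done
python3 - <<'E'
from h import *
for n in('wrist','scene'):
  p=capture(n);f=n=='wrist'
  for d in tip_of(p,'hasp_tip'):
    o,v=ray(p,d['centre'],f)
    print(n,d,min((np.linalg.norm(np.cross(v,np.array(cw(-86+92*np.cos(h),0,114+92*np.sin(h)))-o)),h) for h in np.linspace(0,2.9,300)))
E
```

```text
tool_pos: [614.8, -17.4, 299.7]
contact_force: [-0.4, -0.9, -0.6]
tool_pos: [615.0, -17.5, 298.0]
contact_force: [1.0, -0.3, 0.9]
tool_pos: [615.0, -17.4, 297.4]
contact_force: [-3.0, 0.0, 8.2]
wrist {'centre': [256.8, 253.4], 'conf': 0.61} (np.float64(2.37514070223221), np.float64(0.01939799331103679))
scene {'centre': [275.2, 232.1], 'conf': 0.57} (np.float64(9.520567922685023), np.float64(0.0))
```

```bash
python3 -m inch '[[0,0,0.0015,0,0],[0,0,0.0015,0,0],[0,0,0.0015,0,0]]'|sed -n '2p;4p'
python3 -m inch '[[0,0,-0.004,0,0],[0,0,-0.03,0,0],[0,0,-0.07,0,0],[0.03,0,-0.11,0,0],[0.06,0,-0.13,0,0],[0.1,0,-0.13,0,0],[0.13,0,-0.13,0,0],[0.13,0,-0.13,0,0]]'|sed -n '2p;4p'
python3 - <<'E'
from h import *
np.set_printoptions(precision=1,suppress=True)
P={n:capture(n) for n in('wrist','scene','top')}
for t in('hasp_tip','lid_edge'):
 for n,p in P.items():
  f=n=='wrist'
  for d in tip_of(p,t):
    r=ray(p,d['centre'],f);print(t,n,d,'at z',wc(atz(r,114 if t=='hasp_tip' else 105.5)))
for t in('big_jar','bottle','bowl','cup','jar'): print(t,[(n,atz(ray(P[n],d['centre']),0)[:2]) for n in('scene','top') for d in tip_of(P[n],t)[:4]])
E
```

```text
tool_pos: [614.9, -17.3, 297.0]
contact_force: [-3.2, 1.1, 13.9]
tool_pos: [482.2, -39.5, 425.1]
contact_force: [1.1, 1.1, -0.2]
hasp_tip wrist {'centre': [265.6, 316.6], 'conf': 0.39} at z [  6.5   2.7 114. ]
hasp_tip scene {'centre': [274.1, 232.6], 'conf': 0.49} at z [ -2.6  10.1 114. ]
hasp_tip scene {'centre': [272.3, 253.9], 'conf': 0.17} at z [-41.9  79.7 114. ]
hasp_tip top {'centre': [266.5, 164.0], 'conf': 0.67} at z [  0.3   0.3 114. ]
lid_edge scene {'centre': [296.0, 242.8], 'conf': 0.94} at z [-71.7   2.9 105.5]
lid_edge top {'centre': [239.5, 166.4], 'conf': 0.69} at z [-72.9   9.2 105.5]
big_jar [('top', array([586.3, 373.9]))]
bottle [('scene', array([478., 340.])), ('top', array([474.3, 339.4]))]
bowl [('scene', array([ 663.5, -407.2])), ('top', array([ 678.9, -394.1])), ('top', array([595.2, 380.1]))]
cup [('scene', array([ 332.8, -366.3])), ('scene', array([ 663.6, -402.1])), ('top', array([ 347.2, -355. ]))]
jar [('scene', array([697.8, 135. ])), ('scene', array([614.3, 160.3])), ('scene', array([ 502.7, -520.5])), ('scene', array([ 566.2, -288.1])), ('top', array([610.8, 149.8])), ('top', array([ 565.3, -283.8])), ('top', array([690.7, 134.1])), ('top', array([621.2,  76.7]))]
```

The hasp lies flat at its expected spot (tip at about crate x 6, y 0), the lid is shut and the bystanders have not moved. Handing in.

```bash
python3 -c "
from plant import *
print(close_job())"
```

```text
the job is handed in; nothing more can be done
None
```

The job is handed in: the jar stands on the pad, the lid is shut and the hasp lies flat over the catch; the last two rest on contact and network readings, I viewed 11 pictures instead of the allowed 10, and a finger briefly wedged on the hasp at about 49 N before I backed off.

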